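# Change the batteries of the stall's scale and label printer

### The job

The counter scale and the label printer are running on flat battery packs (red light), and the charged packs of the same sizes (green light) are ready in the two chargers: change them over, so that the charged packs sit fully home in the scale and the printer and each flat pack sits fully home in the charger of its size. A pack can be stood on the scale's bare pan or any other clear place while its pocket is being freed. Keep the packs upright, and do not shift the ink bottle or the roll of tape.

Things in the scene. Friction and masses are not known exactly. Their poses are not given: they have to be found in the camera images.
- wide_flat_center (a point): Charcoal-grey battery pack of the scale: upright block 46 x 62 x 68 mm (x, y, z), 0.26 kg, ribs on its broad faces (grip it there, across x, 5 to 12 mm above the centre), a broad charge light on top shining red (flat). The point is its centre, half-way up; z is up. It starts in the scale and may stand either way round in a pocket.
- wide_full_center (a point): Charcoal-grey battery pack of the scale: upright block 46 x 62 x 68 mm (x, y, z), 0.26 kg, ribs on its broad faces (grip it there, across x, 5 to 12 mm above the centre), a broad charge light on top shining green (charged). The point is its centre, half-way up; z is up. It starts in the wide charger and may stand either way round in a pocket.
- slim_flat_center (a point): Pale-grey battery pack of the label printer: upright block 32 x 46 x 68 mm (x, y, z), 0.15 kg, ribs on its broad faces (grip it there, across x, 5 to 12 mm above the centre), a broad charge light on top shining red (flat). The point is its centre, half-way up; z is up. It starts in the label printer and may stand either way round in a pocket.
- slim_full_center (a point): Pale-grey battery pack of the label printer: upright block 32 x 46 x 68 mm (x, y, z), 0.15 kg, ribs on its broad faces (grip it there, across x, 5 to 12 mm above the centre), a broad charge light on top shining green (charged). The point is its centre, half-way up; z is up. It starts in the slim charger and may stand either way round in a pocket.
- scale_bay (a point): Off-white scale, console with display in front, steel pan left, pocket right. Point: centre of its pocket's floor, 43 mm above the table, z up. Pocket 12 mm deep, long side along y; 3.5 mm of play round the charcoal pack at the floor, flared 6 mm more per side at the rim. The flat, empty, fixed pan (160 x 146 mm, 60 mm above the table) is centred 125.5 mm along the point's +y, 17 mm above it.
- printer_bay (a point): Pale-grey label printer, a box 150 x 108 x 60 mm, paper slot and blue button on the front half, pocket in the rear half. Point: centre of its pocket's floor, 48 mm above the table, z up. Pocket 12 mm deep, long side along y; 3.5 mm of play round the pale pack at the floor, flared 6 mm more per side at the rim. Fixed.
- wide_charger_bay (a point): Wide charger, a low charcoal-grey block 110 x 100 x 24 mm with a thin cord behind. Point: centre of its pocket's floor, 12 mm above the table, z up. Pocket 12 mm deep, long side along y; 3.5 mm of play round the charcoal pack at the floor, flared 6 mm more per side at the rim. Fixed.
- slim_charger_bay (a point): Slim charger, a low pale-grey block 95 x 86 x 24 mm with a thin cord behind. Point: centre of its pocket's floor, 12 mm above the table, z up. Pocket 12 mm deep, long side along y; 3.5 mm of play round the pale pack at the floor, flared 6 mm more per side at the rim. Fixed.
- ink_center (a point): small ink bottle with a black cap and a pink sleeve, 33 mm thick and 62 mm high, loose, standing behind the chargers; the point is half-way up. Not to be shifted.
- tape_center (a point): roll of brown packing tape lying flat, 96 mm across and 48 mm high, loose, at the back left; the point is half-way up at its centre. Not to be shifted.
Things that resemble listed ones, but are neither listed nor needed, are in the scene too. What is shaped like the part that bears slim_full_center but purple is not meant.

How it is judged (in metres and radians):
At the end, for the whole second after the job is handed in: Charged packs in the scale (charcoal) and the printer (pale), flat ones in the charger of their size: each pack's centre within 10 mm of its pocket's in plan, underside within 4 mm of the pocket's floor, upright within 0.08 rad, at rest (horizontal distance between wide_full_center and scale_bay below 0.01 m and z of wide_full_center in the frame of scale_bay below 0.038 m and angle between each of wide_full_center, slim_full_center, wide_flat_center, slim_flat_center's own z axis and vertical below 0.08 rad and linear speed of each of wide_full, slim_full, wide_flat, slim_flat below 0.02 m/s and horizontal distance between slim_full_center and printer_bay below 0.01 m and z of slim_full_center in the frame of printer_bay below 0.038 m and horizontal distance between wide_flat_center and wide_charger_bay below 0.01 m and z of wide_flat_center in the frame of wide_charger_bay below 0.038 m and horizontal distance between slim_flat_center and slim_charger_bay below 0.01 m and z of slim_flat_center in the frame of slim_charger_bay below 0.038 m); the robot touches nothing.
It fails at once if a battery pack is tipped by more than 0.6 rad (angle between any of wide_full_center, slim_full_center, wide_flat_center, slim_flat_center's own z axis and vertical above 0.6 rad).
It fails at once if the ink bottle is shifted by more than 30 mm or the roll of tape by more than 30 mm (distance of any of ink_center, tape_center from where it was at the start of the episode above 0.03 m).
It also fails if it takes over 128 s, if anything falls off the work surface, if the arm or the gripper's body presses on something with over 40 N, if the wrist force passes 120 N, or if a joint passes its speed limit or range.

### The arm

A 6-joint arm with a two-finger parallel gripper is mounted at the origin on a cart in front of the work surface, level with it; the furniture and walls round the work are solid. World frame = base frame: x ahead of the robot, y to its left, z up, the work surface at z = 0. Lengths are in mm, angles in rad, forces in N, time in s.
With the tool pointing down it reaches from about 350 to 875 mm from the base axis. Payload 4.2 kg.
Tool frame: the origin (TCP) lies at the very end of the fingers, on their centre line; the grasp point (between the pads) lies arm.hold_point_z behind it (arm.hold_point_z is the distance from the TCP to the grasp point, in mm); y points along the fingers, x is the direction in which the jaws open and shut, and the axes are right-handed (so a half turn about y gives the same grasp; the last joint's range is limited). The gripper opens to 85 mm and grips with 20 to 120 N. Pads are 22 mm wide; open, the fingers measure 114 mm over their backs; the gripper's body (76 mm by 85 mm) begins 54 mm behind the grasp point. The pads swing forward as they close: fully open they stand 13 mm farther back than shut.
Start: joints at [1.384, 0.385, 0.008, 0, -1.194, -0.259], TCP at [269.454, 563.909, 231.312] pointing down, gripper open.
Joint ranges: [-3.14, 3.14], [-1.21, 2.06], [-1.07, 1.41], [-3.16, 2.05], [-2.99, -0.16], [-3.1, 3.1]. Speed limits (rad/s): [2.79, 2.79, 3.14, 3.14, 3.14, 3.14].

### API

Orientations are given as a unit quaternion [x, y, z, w].
In Python, from bench import arm gives the robot as it stands.
- The arm moves only by the shell command python3 -m creep 'ROWS'. ROWS is JSON, a list of rows, each a list of 3 entries, a list of its own where there are three numbers: the shift along the world's x, y, z in mm, then the turn, a rotation vector about the world's x, y, z in rad, then the gripper command: -1 is shut, 1 is fully open, values between are in proportion. In form: [[[dx, dy, dz], [wx, wy, wz], jaw], ...]. A call has 1 to 12 rows; each row is the pose to reach, as a shift and turn from the pose commanded when the call began; what a row does not reach only later rows make up. A row lasts 1/12 s, in which the tool goes at most 41.7 mm and 7.16 degrees, less where a joint would pass 70% of its speed; a pose out of reach is approached as far as the arm can. A call with a gripper value outside its range is refused whole. The fingers move at their own pace and stop on an object; the grip force is fixed at half the most. Time passes only in rows, so rows that repeat a pose let the fingers close. It gives the time, the measured TCP pose, the force and the opening at its end, in the units of the state.
- arm.read_state(): the state, without advancing time (a new reading comes with each control period).
- arm.get_image(name): name is "side" or "top"; returns (picture, depth): 420x560x3 uint8, red, green, blue; 420x560 float32, mm along the optical axis (not along the pixel's ray), 0 where there is no reading.
- arm.camera_params(name): a dict with "camera_matrix" (3x3 intrinsics, pixels), "k1" (the pictures are not rectified: a ray, as slopes to the right and down, at radius r is drawn at 1 + k1 r^2 times it, then the intrinsics apply), "extrinsics" (4x4, takes a point from world to camera coordinates). Camera axes: x right, y down, z forward; pixel columns grow to the right and rows downward; lengths in mm; the calibration is good to about 2 mm. A picture is of the moment at which its call begins. camera_params takes no time and is no camera call.
- arm.job_done(): hands the job in, once; it reports no verdict.
The state is a dict: "clock": time; "joints": joint angles; "joint_vel": joint speeds; "joint_efforts": joint torques, N m; "position": TCP position; "ee_rot": TCP orientation; "contact_force": force on the tool from outside, world axes, zero at the start; "wrist_torque": the same for the moment, N m; "gripper_width": finger opening in mm.
Only numpy, scipy, OpenCV 4.12 (cv2) and the standard library are available. Lean on these libraries where they do the work, as an engineer would, in place of code of your own. Each camera call takes 0.05 s, during which the arm holds its last target.

## Working session

There is one attempt and no reset: what is moved stays moved. The work goes in short steps, Python scripts to look and compute and a shell command to move; the robot and the scene stay as the last step left them, time stands still between calls to the robot, and variables do not carry over. Pictures are saved under pics/ and viewed, and the job is handed in when it is done.

```bash
ls; mkdir -p pics; cat > h.py <<'E'
import numpy as np, cv2
from bench import arm
def snap(name,tag):
    p,d=arm.get_image(name); cv2.imwrite(f'pics/{tag}.png',cv2.cvtColor(p,cv2.COLOR_RGB2BGR)); np.savez(f'/tmp/{tag}.npz',p=p,d=d)
    return p,d
def world(name,u,v,z=None,depth=None):
    c=arm.camera_params(name);K=np.array(c['camera_matrix']);k1=c['k1'];E=np.array(c['extrinsics'])
    xd=np.array([(u-K[0,2])/K[0,0],(v-K[1,2])/K[1,1]]);x=xd.copy()
    for _ in range(30): x=xd/(1+k1*(x@x))
    ray=np.array([x[0],x[1],1.]);R=E[:3,:3];t=E[:3,3]
    o=-R.T@t; r=R.T@ray
    if depth is not None: return o+r*depth
    return o+r*(z-o[2])/r[2]
E
python3 - <<'E'
from h import *
for n in('top','side'): snap(n,n+'0')
s=arm.read_state();print({k:np.round(v,3).tolist() for k,v in s.items()},arm.hold_point_z)
for n in('top','side'): print(arm.camera_params(n))
E
```

```text
pics
{'clock': 0.1, 'joints': [1.384, 0.385, 0.007, -0.0, -1.194, -0.259], 'joint_vel': [0.001, -0.002, 0.003, 0.0, -0.0, 0.0], 'joint_efforts': [-0.0, -39.332, 18.893, 4.198, -0.003, 0.0], 'position': [269.242, 563.448, 230.33], 'ee_rot': [0.378, -0.598, 0.599, -0.376], 'contact_force': [-0.024, -0.839, -0.036], 'wrist_torque': [0.029, -0.002, 0.045], 'gripper_width': 85.373} 18.700000000000003
{'camera_matrix': array([[421.41324705,   0.        , 283.87092826],
       [  0.        , 421.41324705, 207.2917438 ],
       [  0.        ,   0.        ,   1.        ]]), 'k1': -0.08481481453765369, 'extrinsics': array([[ 1.87494059e-02, -9.99824062e-01, -5.51566862e-04,
        -4.03872422e+01],
       [-9.90600830e-01, -1.85016797e-02, -1.35527424e-01,
         6.23366040e+02],
       [ 1.35493375e-01,  3.08744128e-03, -9.90773442e-01,
         1.31975781e+03],
       [ 0.00000000e+00,  0.00000000e+00,  0.00000000e+00,
         1.00000000e+00]])}
{'camera_matrix': array([[447.20208102,   0.        , 278.06184122],
       [  0.        , 447.20208102, 211.0359772 ],
       [  0.        ,   0.        ,   1.        ]]), 'k1': -0.00031324782109427813, 'extrinsics': array([[ 9.58978955e-01, -2.83405021e-01, -6.39980471e-03,
        -6.28687268e+02],
       [-1.57674852e-01, -5.14502803e-01, -8.42867431e-01,
         1.51301133e+02],
       [ 2.35580145e-01,  8.09301217e-01, -5.38083205e-01,
         1.11478542e+03],
       [ 0.00000000e+00,  0.00000000e+00,  0.00000000e+00,
         1.00000000e+00]])}
```

View pics/top0.png

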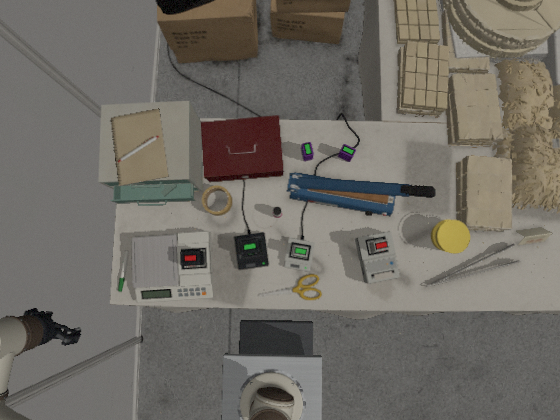

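View pics/side0.png

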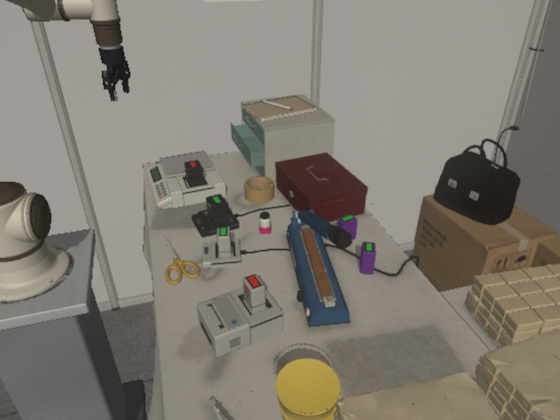

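```bash
python3 - <<'E'
import cv2
p=cv2.imread('pics/top0.png')
a=[(105,220,225,310),(225,220,325,275),(350,220,410,290)]
import numpy as np
cv2.imwrite('pics/c1.png',cv2.resize(p[225:310,105:225],None,fx=6,fy=6,interpolation=cv2.INTER_CUBIC))
cv2.imwrite('pics/c2.png',cv2.resize(p[200:290,225:330],None,fx=6,fy=6,interpolation=cv2.INTER_CUBIC))
cv2.imwrite('pics/c3.png',cv2.resize(p[220:295,345:415],None,fx=6,fy=6,interpolation=cv2.INTER_CUBIC))
E
```

```text
(no output)
```

View pics/c1.png

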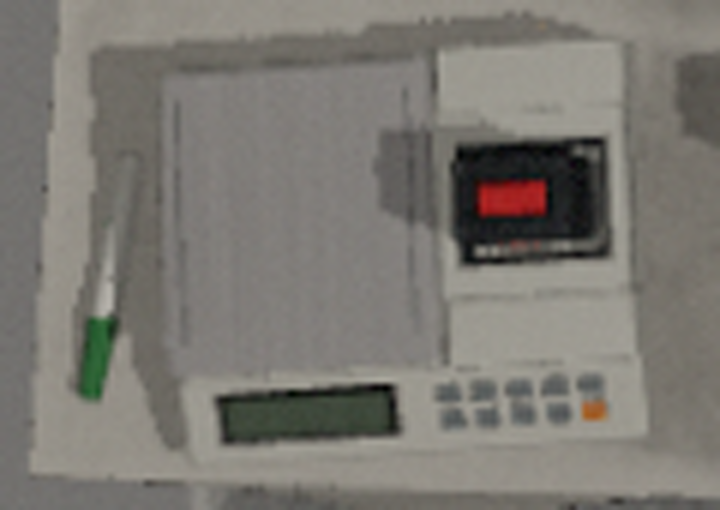

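View pics/c2.png

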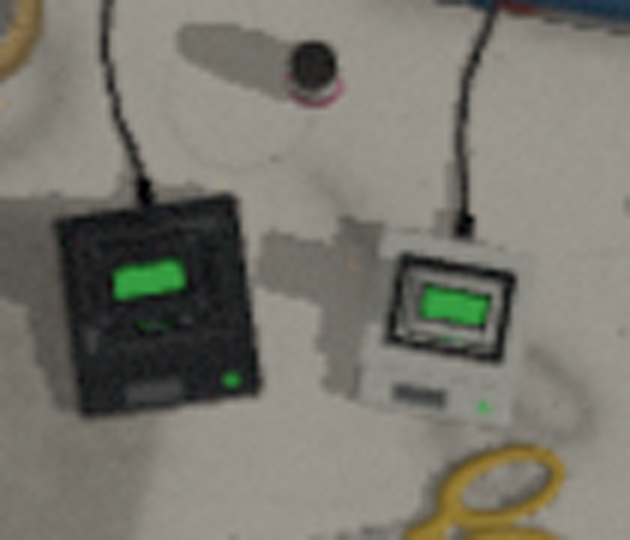

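View pics/c3.png

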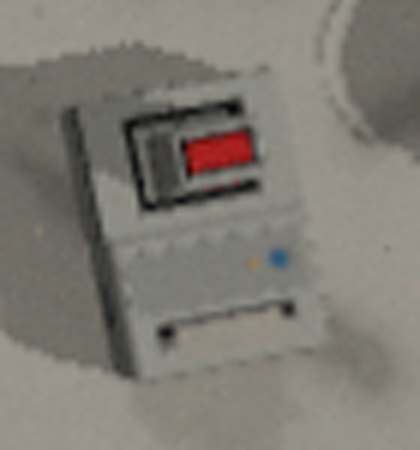

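```bash
cat >> h.py <<'E'
def cloud(name,d):
    c=arm.camera_params(name);K=np.array(c['camera_matrix']);D=np.array([c['k1'],0,0,0,0.]);E=np.array(c['extrinsics'])
    H,W=d.shape;uv=np.stack(np.meshgrid(np.arange(W),np.arange(H)),-1).reshape(-1,1,2).astype(np.float64)
    x=cv2.undistortPointsIter(uv,K,D,None,None,(3,60,1e-9)).reshape(H,W,2)
    P=np.concatenate([x,np.ones((H,W,1))],-1)*d[...,None]
    P=(P-E[:3,3])@E[:3,:3]; P[d==0]=np.nan
    return P
def proj(name,X):
    c=arm.camera_params(name);E=np.array(c['extrinsics'])
    return cv2.projectPoints(np.array(X,float).reshape(-1,1,3),cv2.Rodrigues(E[:3,:3])[0],E[:3,3],np.array(c['camera_matrix']),np.array([c['k1'],0,0,0,0.]))[0].reshape(-1,2)
def rect(name,tag,box,z,tol=7):
    z0=np.load(f'/tmp/{tag}.npz');P=cloud(name,z0['d']);u0,v0,u1,v1=box
    Q=P[v0:v1,u0:u1].reshape(-1,3);m=abs(Q[:,2]-z)<tol;Q=Q[m]
    r=cv2.minAreaRect(Q[:,:2].astype(np.float32))
    return len(Q),np.round(Q.mean(0),1),np.round(np.median(Q,0),1),[np.round(a,1) for a in r]
E
python3 - <<'E'
from h import *
B={'wflat':((178,243,210,272),(158,138,215,202),111),'wfull':((232,230,270,270),(198,185,238,235),80),'sfull':((283,235,318,270),(203,220,240,262),80),'sflat':((362,230,392,260),(235,268,275,315),116)}
for k,(b,s,z) in B.items():
    print(k,rect('top','top0',b,z)); print('   side',rect('side','side0',s,z))
z0=np.load('/tmp/top0.npz');P=cloud('top',z0['d'])
for n,u,v in(('pan',150,255),('table',220,310-8),('tablec',275,260),('scale top R',200,235),('wc',250,262),('sc',300,262),('printer',375,262),('ink',277,211),('tape',217,187)): print(n,np.round(P[v,u],1))
E
```

```text
wflat (296, array([454.8, 252.6, 111.8]), array([454.4, 252.7, 111.9]), [array([454.1, 253.3]), array([42.5, 62.9]), np.float64(1.4)])
   side (150, array([458.4, 244.3, 108.6]), array([458.5, 243.9, 108.9]), [array([459. , 249.4]), array([44.4, 70.5]), np.float64(3.5)])
wfull (288, array([494.3,  76.6,  80.5]), array([494.9,  76.7,  80.5]), [array([494.2,  77.3]), array([46.4, 61.9]), np.float64(10.2)])
   side (299, array([495.5,  22.2,  77.9]), array([495.1,  53.7,  78.1]), [array([499.3,   2.3]), array([205.8,  53.5]), np.float64(89.8)])
sfull (149, array([483.2, -80.6,  80.6]), array([483. , -81.2,  80.8]), [array([483.2, -80.7]), array([45.4, 31.5]), np.float64(81.2)])
   side (144, array([487.1, -89.4,  78. ]), array([486.7, -90.6,  78.4]), [array([487.6, -85.7]), array([49.9, 31.3]), np.float64(82.5)])
sflat (160, array([ 502.5, -324.7,  116.3]), array([ 503.7, -324.8,  116.5]), [array([ 502.9, -326.3]), array([32.3, 47.2]), np.float64(10.7)])
   side (257, array([ 506.7, -331.9,  114.2]), array([ 506.5, -332.6,  114.6]), [array([ 507.1, -328.7]), array([31.7, 47.7]), np.float64(14.2)])
pan [460.9 392.9  60.6]
table [315.4 172.5   6.2]
tablec [454.6  -2.9   5.7]
scale top R [528.2 236.6  55.7]
wc [446.4  76.9  27.8]
sc [449.6 -84.3  16.8]
printer [ 453.  -318.4   63.6]
ink [608.2  -7.3  68.3]
tape [686.2 190.2  45.1]
```

```bash
python3 - <<'E'
from h import *
B={'printer':((350,225,405,290),61),'wch':((228,225,275,275),26),'sch':((280,232,322,275),26),'pan':((128,230,180,292),61)}
for k,(b,z) in B.items():
    for t in (5,8): print(k,rect('top','top0',b,z,t))
# PCA-like fit via contour of mask
z0=np.load('/tmp/top0.npz');P=cloud('top',z0['d'])
def w(z,*uv): 
    return [np.round(world('top',u,v,z=z)[:2],1) for u,v in uv]
c=lambda u0,v0,*L:[(u0+a/6-.42,v0+b/6-.42) for a,b in L]
def show(n,pts): 
    pts=np.array(pts);print(n,pts.tolist(),'c',pts.mean(0).round(1))
    for i in range(4):
        d=pts[(i+1)%4]-pts[i];print('  ',np.hypot(*d).round(1),np.degrees(np.arctan2(d[1],d[0])).round(1))
show('scale pocket rim',w(55,*c(105,225,(452,140),(605,137),(612,257),(462,265))))
show('wch',w(24,*c(225,200,(55,220),(235,195),(260,395),(83,415))))
show('sch',w(24,*c(225,200,(388,228),(537,255),(515,425),(360,400))))
show('sch rim',w(24,*c(225,200,(400,252),(516,270),(500,362),(385,342))))
show('printer front',w(60,*c(345,220,(80,105),(268,68),(325,345),(135,380))))
show('pan',w(60,*c(105,225,(165,72),(432,55),(442,365),(178,378))))
E
```

```text
printer (1139, array([ 464.5, -330.1,   60.8]), array([ 459.9, -330.7,   60.8]), [array([ 468.8, -331.7]), array([147.9, 110.4]), np.float64(11.6)])
printer (1308, array([ 464.3, -329.7,   60.7]), array([ 459.8, -328.8,   60.7]), [array([ 468.9, -331.6]), array([148.3, 110.5]), np.float64(11.8)])
wch (462, array([484.9,  77.8,  24.5]), array([479.4,  77.4,  24.2]), [array([482.7,  77. ]), array([109.7, 100.3]), np.float64(9.2)])
wch (627, array([478.8,  76.2,  23.2]), array([466.4,  74.6,  23.3]), [array([482.8,  77. ]), array([110. , 100.3]), np.float64(9.2)])
sch (402, array([474.6, -79.9,  24.6]), array([467. , -80.3,  24.3]), [array([473.9, -79.6]), array([86.1, 96. ]), np.float64(80.7)])
sch (539, array([471.9, -78.9,  23.3]), array([462.5, -77.8,  23.3]), [array([479.7, -80.5]), array([ 86. , 108.8]), np.float64(81.0)])
pan (2164, array([443. , 377.7,  61.1]), array([443.1, 377.8,  61.1]), [array([443.4, 375.5]), array([161.8, 157. ]), np.float64(4.0)])
pan (2357, array([443.1, 376.6,  61. ]), array([443.3, 376.7,  61. ]), [array([443.4, 376. ]), array([161.8, 157.9]), np.float
[... 191 characters left out ...]
35.2], [436.6, 19.2], [424.0, 114.0]] c [483.3  75.2]
   98.5 -80.9
   108.6 -171.5
   95.6 97.6
   106.1 10.0
sch [[527.6, -48.0], [514.5, -128.7], [423.2, -117.9], [435.0, -34.5]] c [475.1 -82.3]
   81.8 -99.2
   91.9 173.3
   84.2 81.9
   93.6 -8.3
sch rim [[514.8, -54.7], [506.2, -117.5], [456.6, -109.4], [466.2, -47.4]] c [486.  -82.2]
   63.4 -97.8
   50.3 170.7
   62.7 81.2
   49.1 -8.5
printer front [[530.7, -265.2], [552.0, -365.6], [406.8, -394.3], [387.4, -293.8]] c [ 469.2 -329.7]
   102.6 -78.0
   148.0 -168.8
   102.4 100.9
   146.1 11.3
pan [[518.0, 454.8], [530.3, 311.0], [368.1, 297.9], [357.3, 438.2]] c [443.4 375.5]
   144.3 -85.1
   162.7 -175.4
   140.7 94.4
   161.6 5.9
```

```bash
cat >> h.py <<'E'
from scipy.spatial.transform import Rotation as Ro
def go(x,y,yawdeg,z):
    s=arm.read_state();R=Ro.from_quat(s['ee_rot']);M=R.as_matrix();p=np.array(s['position'])
    best=None
    for k in(0,180):
        a=np.radians(yawdeg+k);X=np.array([np.cos(a),np.sin(a),0]);Y=np.array([0,0,-1.]) 
        T=np.column_stack([X,Y,np.cross(X,Y)])
        rv=(Ro.from_matrix(T)*R.inv()).as_rotvec()
        print(k,'shift',np.round(np.array([x,y,z])-p,1),'rv',rv.round(3),'j6 %.2f'%s['joints'][5])
def st():
    s=arm.read_state();M=Ro.from_quat(s['ee_rot']).as_matrix()
    print('t %.2f'%s['clock'],'p',np.round(s['position'],1),'w %.1f'%s['gripper_width'],'F',np.round(s['contact_force'],1),'jawyaw %.1f'%np.degrees(np.arctan2(M[1,0],M[0,0])),'tooly',M[:,1].round(3),'j',np.round(s['joints'],2))
E
python3 - <<'E'
from h import *
st();go(456,252.5,4,180)
E
```

```text
t 0.10 p [269.2 563.4 230.3] w 85.4 F [-0.  -0.8 -0. ] jawyaw -115.5 tooly [-0.001 -0.002 -1.   ] j [ 1.38  0.39  0.01 -0.   -1.19 -0.26]
0 shift [ 186.8 -310.9  -50.3] rv [2.000e-03 1.000e-03 2.087e+00] j6 -0.26
180 shift [ 186.8 -310.9  -50.3] rv [ 1.000e-03 -2.000e-03 -1.055e+00] j6 -0.26
```

```bash
python3 -m creep '[[[187,-311,-40],[0,0,-1.055],1],[[187,-311,-40],[0,0,-1.055],1],[[187,-311,-40],[0,0,-1.055],1],[[187,-311,-40],[0,0,-1.055],1],[[187,-311,-40],[0,0,-1.055],1],[[187,-311,-40],[0,0,-1.055],1],[[187,-311,-40],[0,0,-1.055],1],[[187,-311,-40],[0,0,-1.055],1],[[187,-311,-40],[0,0,-1.055],1],[[187,-311,-40],[0,0,-1.055],1],[[187,-311,-40],[0,0,-1.055],1],[[187,-311,-40],[0,0,-1.055],1]]'; python3 - <<'E'
from h import *
st();go(456,252.5,4,68);snap('side','s1');snap('top','t1')
E
```

```text
clock: 1.1
position: [456.4, 253.0, 191.2]
ee_rot: [0.025, -0.707, 0.707, -0.025]
contact_force: [0.3, 0.5, -0.2]
gripper_width: 85.6
t 1.10 p [456.4 253.  191.2] w 85.6 F [ 0.3  0.5 -0.2] jawyaw -176.0 tooly [-0. -0. -1.] j [ 0.82  0.24 -0.3  -0.   -1.02 -0.75]
0 shift [  -0.4   -0.5 -123.2] rv [0.    0.    3.141] j6 -0.75
180 shift [  -0.4   -0.5 -123.2] rv [ 0. -0. -0.] j6 -0.75
```

View pics/s1.png

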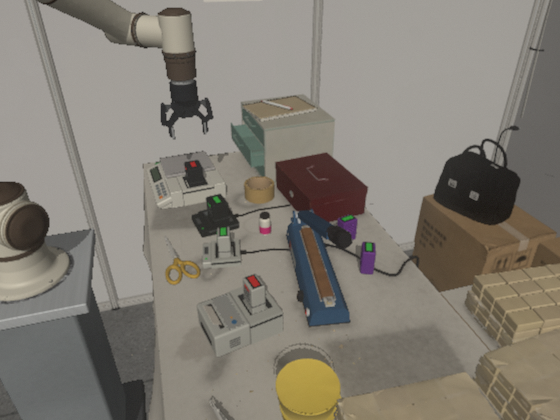

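View pics/t1.png

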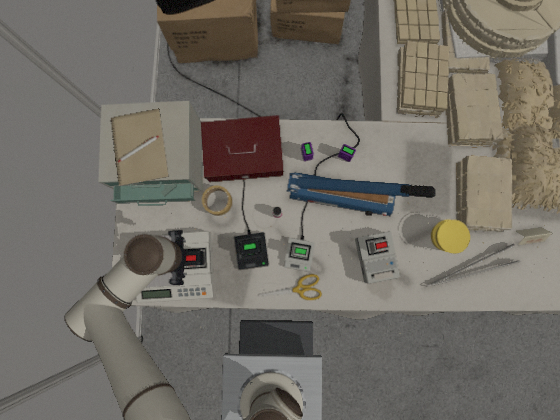

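The gripper stands over the scale's pack (top image: gripper at 178,257; red light at 191,258), with its jaws along x. I'll go down and grip.

```bash
python3 -m creep '[[[0,0,-40],[0,0,0],1],[[0,0,-70],[0,0,0],1],[[0,0,-95],[0,0,0],1],[[0,0,-112],[0,0,0],1],[[0,0,-123],[0,0,0],1],[[0,0,-123],[0,0,0],-1],[[0,0,-123],[0,0,0],-1],[[0,0,-123],[0,0,0],-1],[[0,0,-123],[0,0,0],-1],[[0,0,-123],[0,0,0],-1],[[0,0,-123],[0,0,0],-1],[[0,0,-123],[0,0,0],-1]]'; python3 - <<'E'
from h import *
st();snap('side','s2')
p=cv2.imread('pics/s2.png');cv2.imwrite('pics/s2c.png',cv2.resize(p[80:280,120:320],None,fx=3,fy=3))
E
```

```text
clock: 2.2
position: [457.2, 254.0, 69.6]
ee_rot: [-0.024, 0.708, -0.706, 0.026]
contact_force: [-1.1, 2.6, 5.7]
gripper_width: 45.7
t 2.20 p [457.2 254.   69.6] w 45.7 F [-1.1  2.6  5.7] jawyaw -176.0 tooly [ 0.002  0.002 -1.   ] j [ 0.82  0.39 -0.45 -0.   -0.72 -0.75]
```

View pics/s2c.png

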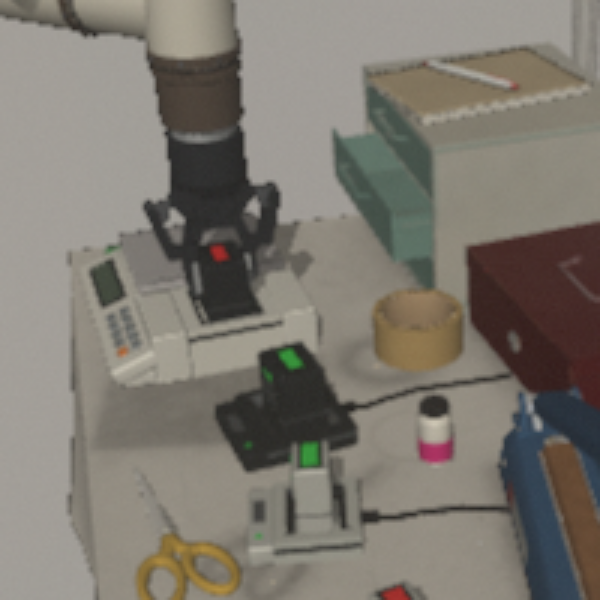

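```bash
python3 -m creep '[[[0,0,10],[0,0,0],-1],[[0,0,30],[0,0,0],-1],[[0,0,55],[0,0,0],-1],[[-1,20,70],[0,0,0],-1],[[-4,50,70],[0,0,0],-1],[[-6,85,70],[0,0,0],-1],[[-8,110,70],[0,0,0],-1],[[-9,125,60],[0,0,0],-1],[[-9,125,45],[0,0,0],-1],[[-9,125,32],[0,0,0],-1],[[-9,125,26],[0,0,0],-1],[[-9,125,26],[0,0,0],-1]]'; python3 - <<'E'
from h import *
st();snap('side','s3')
p=cv2.imread('pics/s3.png');cv2.imwrite('pics/s3c.png',cv2.resize(p[80:280,120:320],None,fx=3,fy=3))
E
```

```text
clock: 3.25
position: [446.2, 375.8, 91.7]
ee_rot: [0.026, -0.705, 0.708, -0.023]
contact_force: [1.4, 0.2, -2.6]
gripper_width: 45.4
t 3.25 p [446.2 375.8  91.7] w 45.4 F [ 1.4  0.2 -2.6] jawyaw -176.0 tooly [-0.004 -0.005 -1.   ] j [ 0.98  0.45 -0.27 -0.   -0.85 -0.91]
```

View pics/s3c.png

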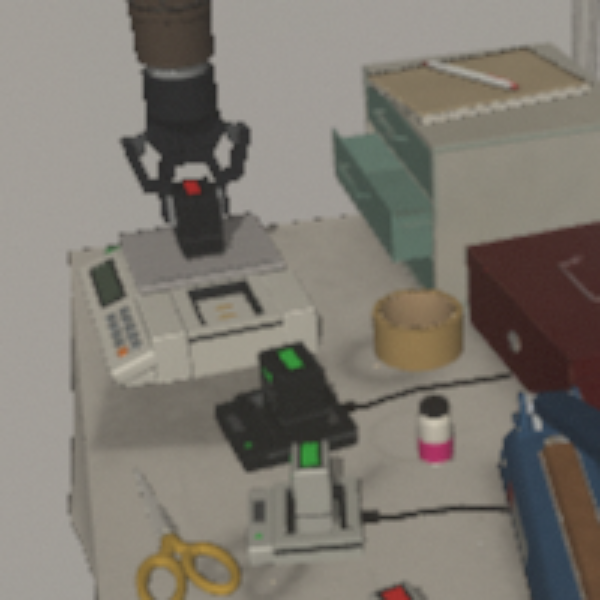

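```bash
python3 -m creep '[[[0,0,-2],[0,0,0],-1],[[0,0,-4],[0,0,0],-1],[[0,0,-5],[0,0,0],-1],[[0,0,-5],[0,0,0],-1]]'; python3 - <<'E'
from h import *
st()
E
```

```text
clock: 3.63
position: [447.5, 377.8, 89.6]
ee_rot: [-0.025, 0.707, -0.707, 0.025]
contact_force: [0.2, -0.2, -1.0]
gripper_width: 45.3
t 3.63 p [447.5 377.8  89.6] w 45.3 F [ 0.2 -0.2 -1. ] jawyaw -176.0 tooly [ 0.  0. -1.] j [ 0.98  0.46 -0.27 -0.   -0.84 -0.91]
```

```bash
python3 -m creep '[[[0,0,-1],[0,0,0],-1],[[0,0,-2],[0,0,0],-1],[[0,0,-3],[0,0,0],-1],[[0,0,-3],[0,0,0],-1]]'; python3 - <<'E'
from h import *
st()
E
```

```text
clock: 3.97
position: [447.6, 378.0, 86.6]
ee_rot: [-0.025, 0.707, -0.707, 0.025]
contact_force: [-0.8, 0.4, 0.7]
gripper_width: 45.4
t 3.97 p [447.6 378.   86.6] w 45.4 F [-0.8  0.4  0.7] jawyaw -176.0 tooly [ 0.  0. -1.] j [ 0.98  0.46 -0.28  0.   -0.84 -0.91]
```

```bash
python3 -m creep '[[[0,0,0],[0,0,0],1],[[0,0,0],[0,0,0],1],[[0,0,0],[0,0,0],1],[[0,0,0],[0,0,0],1],[[0,0,0],[0,0,0],1],[[0,0,30],[0,0,0],1],[[0,0,60],[0,0,0],1],[[0,0,85],[0,0,0],1],[[0,0,85],[0,0,0],1]]'; python3 - <<'E'
from h import *
st();go(496,77,9.3,37);snap('side','s4');snap('top','t4')
print(rect('top','t4',(140,235,175,280),128));print(rect('side','s4',(158,130,205,190),128))
print(rect('side','s0' if 0 else 's4',(198,185,238,222),80))
E
```

```text
clock: 4.72
position: [449.9, 380.4, 177.6]
ee_rot: [-0.022, 0.71, -0.704, 0.028]
contact_force: [-0.3, 0.5, 0.8]
gripper_width: 84.9
t 4.72 p [449.9 380.4 177.6] w 84.9 F [-0.3  0.5  0.8] jawyaw -175.9 tooly [ 0.008  0.008 -1.   ] j [ 0.98  0.36 -0.17  0.   -1.03 -0.91]
0 shift [  46.1 -303.4 -140.6] rv [ 0.012  0.013 -3.051] j6 -0.91
180 shift [  46.1 -303.4 -140.6] rv [-0.009  0.008  0.091] j6 -0.91
(292, array([446.1, 373. , 129. ]), array([445.4, 372.8, 129.1]), [array([446.4, 373. ]), array([45.1, 59.4]), np.float64(1.5)])
(121, array([449.3, 367.9, 125.4]), array([449.1, 368.2, 125.6]), [array([449.7, 370.1]), array([43.8, 66.9]), np.float64(4.0)])
(207, array([498.1,  68.7,  77.6]), array([497.6,  67.9,  77.7]), [array([499.1,  71.1]), array([46.7, 64.6]), np.float64(9.9)])
```

View pics/s4.png

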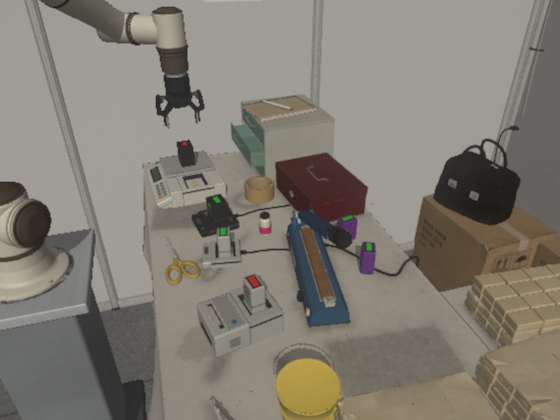

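View pics/t4.png

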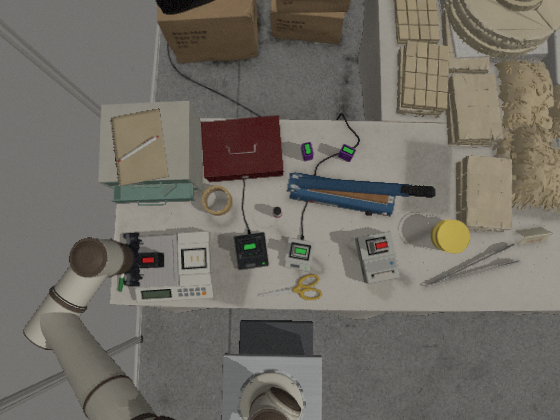

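```bash
python3 -m creep '[[[5,-40,0],[0,0,0.01],1],[[12,-80,0],[0,0,0.03],1],[[18,-120,0],[0,0,0.05],1],[[24,-160,0],[0,0,0.07],1],[[30,-200,0],[0,0,0.09],1],[[36,-240,-15],[0,0,0.091],1],[[42,-275,-40],[0,0,0.091],1],[[45,-300,-55],[0,0,0.091],1],[[45,-300,-55],[0,0,0.091],1],[[45,-300,-55],[0,0,0.091],1]]'; python3 - <<'E'
from h import *
st();go(495.5,77,9.3,37);snap('side','s5');snap('top','t5')
p=cv2.imread('pics/t5.png');cv2.imwrite('pics/t5c.png',cv2.resize(p[225:310,105:225],None,fx=6,fy=6,interpolation=cv2.INTER_CUBIC))
p=cv2.imread('pics/s5.png');cv2.imwrite('pics/s5c.png',cv2.resize(p[120:260,130:260],None,fx=4,fy=4,interpolation=cv2.INTER_CUBIC))
E
```

```text
clock: 5.65
position: [491.0, 75.8, 114.1]
ee_rot: [0.057, -0.704, 0.706, -0.054]
contact_force: [0.3, -0.4, 0.0]
gripper_width: 85.5
t 5.65 p [491.   75.8 114.1] w 85.5 F [ 0.3 -0.4  0. ] jawyaw -171.0 tooly [-0.005 -0.002 -1.   ] j [ 0.48  0.3  -0.46 -0.   -0.82 -0.32]
0 shift [  4.5   1.2 -77.1] rv [-0.008 -0.004 -3.137] j6 -0.32
180 shift [  4.5   1.2 -77.1] rv [ 0.002 -0.005  0.005] j6 -0.32
```

View pics/t5c.png

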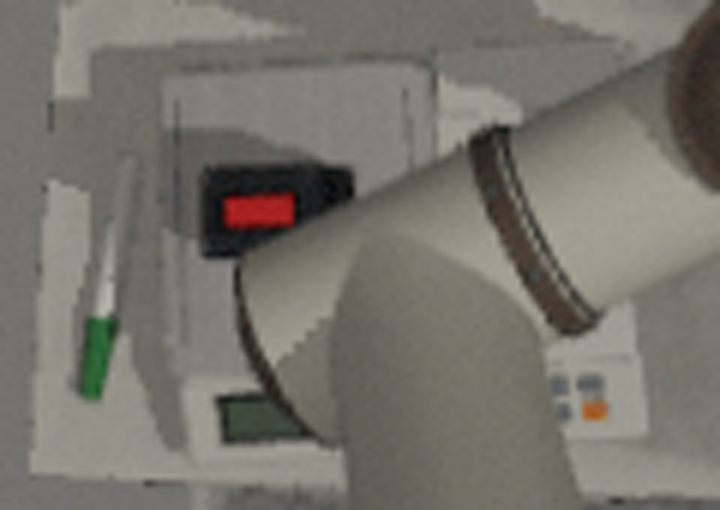

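View pics/s5c.png

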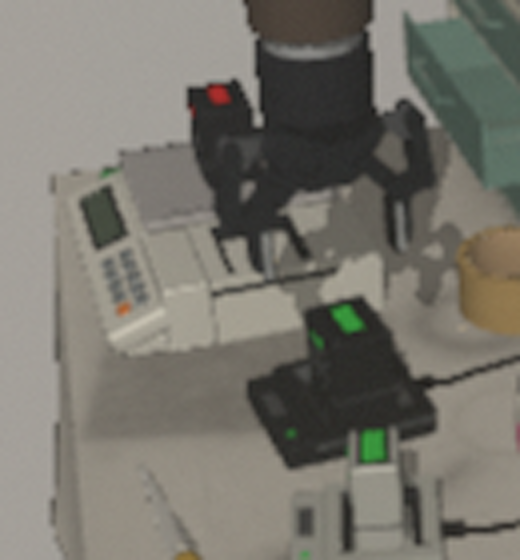

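```bash
python3 - <<'E'
from h import *
print(proj('side',[[491,76,114],[495,77,80]]))
p=cv2.imread('pics/t4.png');cv2.imwrite('pics/t4c.png',cv2.resize(p[235:285,170:220],None,fx=12,fy=12,interpolation=cv2.INTER_CUBIC))
P=cloud('top',np.load('/tmp/t4.npz')['d'])
print(P[240:280:2,180:210:3,2].round(0).astype(int))
E
```

```text
[[212.61589658 188.75770032]
 [215.01290801 198.95229643]]
[[                  57                   58                   56
                    56                   55                   57
                    51                   53                   56
                    53]
 [                  53                   56                   56
                    54                   52                   51
                    52                   59                   56
                    52]
 [                  58                   56                   51
                    59                   60                   51
                    56                   56                   54
                    61]
 [                  58                   53                   54
                    57                   53                   58
                    62                   53                   52
                    51]
 [                  56                   56                   59
                    55                   58                   57
                    55             
[... 2699 characters left out ...]
   61                   54                   55
                    55                   56                   60
                    60                   55                   60
                    58]
 [                  56                   57                   57
                    55                   54                   54
                    57                   57                   53
                    58]
 [                  54                   57                   53
                    60                   55                   59
                    56                   56                   59
                    57]]<stdin>:5: RuntimeWarning: invalid value encountered in cast
```

View pics/t4c.png

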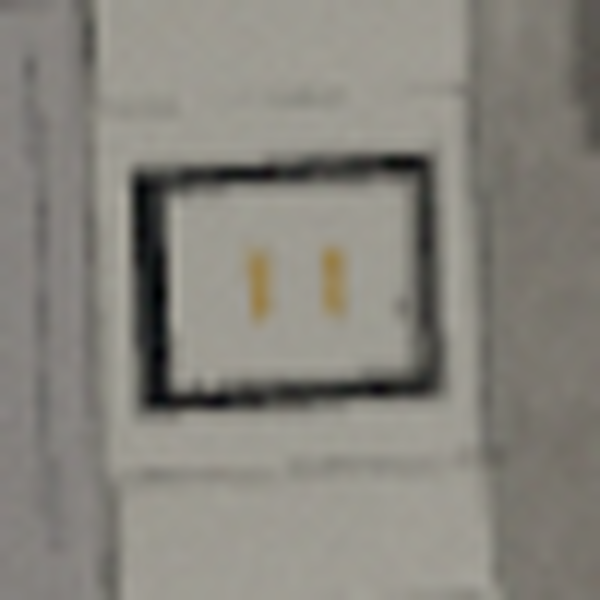

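```bash
python3 - <<'E'
from h import *
f=lambda L,z:np.array([world('top',170+a/12-.46,235+b/12-.46,z=z)[:2] for a,b in L])
for n,L,z in(('floor',[(170,185),(412,172),(418,383),(175,395)],43),('rim',[(135,170),(433,155),(438,390),(142,410)],55),('cont',[(260,285),(335,280)],43)):
    w=f(L,z);print(n,w.mean(0).round(1),[np.hypot(*(w[(i+1)%len(w)]-w[i])).round(1) for i in range(len(w))],[np.degrees(np.arctan2(*(w[(i+1)%len(w)]-w[i])[::-1])).round(1) for i in range(len(w))])
E
```

```text
floor [454.5 255.3] [np.float64(65.1), np.float64(56.0), np.float64(65.1), np.float64(55.8)] [np.float64(-85.7), np.float64(-176.0), np.float64(94.2), np.float64(4.0)]
rim [455.  254.6] [np.float64(79.5), np.float64(61.7), np.float64(78.6), np.float64(63.2)] [np.float64(-85.9), np.float64(-176.5), np.float64(95.2), np.float64(4.4)]
cont [454.8 254.3] [np.float64(20.1), np.float64(20.1)] [np.float64(-84.9), np.float64(95.1)]
```

```bash
python3 -m creep '[[[2,1,-20],[0,0,0.005],1],[[4,1,-45],[0,0,0.005],1],[[4,1,-65],[0,0,0.005],1],[[4,1,-78],[0,0,0.005],1],[[4,1,-78],[0,0,0.005],-1],[[4,1,-78],[0,0,0.005],-1],[[4,1,-78],[0,0,0.005],-1],[[4,1,-78],[0,0,0.005],-1],[[4,1,-78],[0,0,0.005],-1],[[4,1,-78],[0,0,0.005],-1],[[4,1,-78],[0,0,0.005],-1],[[4,1,-78],[0,0,0.005],-1]]'; python3 - <<'E'
from h import *
st()
E
```

```text
clock: 6.75
position: [497.6, 79.8, 39.7]
ee_rot: [-0.058, 0.705, -0.704, 0.06]
contact_force: [-1.2, 3.0, 7.9]
gripper_width: 45.5
t 6.75 p [497.6  79.8  39.7] w 45.5 F [-1.2  3.   7.9] jawyaw -170.5 tooly [ 0.003  0.002 -1.   ] j [ 0.48  0.41 -0.52  0.   -0.63 -0.32]
```

```bash
python3 -m creep '[[[0,0,12],[0,0,0],-1],[[0,0,35],[0,0,0],-1],[[0,0,65],[0,0,0],-1],[[-2,10,90],[0,0,0],-1],[[-8,40,90],[0,0,-0.02],-1],[[-17,80,90],[0,0,-0.05],-1],[[-27,120,90],[0,0,-0.08],-1],[[-35,155,90],[0,0,-0.096],-1],[[-40,175,90],[0,0,-0.096],-1],[[-40,178,80],[0,0,-0.096],-1],[[-40,178,70],[0,0,-0.096],-1],[[-40,178,70],[0,0,-0.096],-1]]'; python3 - <<'E'
from h import *
st();go(458,257.4,4,72);snap('side','s6')
p=cv2.imread('pics/s6.png');cv2.imwrite('pics/s6c.png',cv2.resize(p[80:280,120:320],None,fx=3,fy=3))
E
```

```text
clock: 7.75
position: [454.4, 254.8, 105.3]
ee_rot: [0.026, -0.705, 0.708, -0.022]
contact_force: [0.0, -0.5, -2.7]
gripper_width: 45.3
t 7.75 p [454.4 254.8 105.3] w 45.3 F [ 0.  -0.5 -2.7] jawyaw -176.0 tooly [-0.006 -0.004 -1.   ] j [ 0.82  0.34 -0.41 -0.   -0.82 -0.75]
0 shift [  3.6   2.6 -33.3] rv [-0.009 -0.007 -3.141] j6 -0.75
180 shift [  3.6   2.6 -33.3] rv [ 0.004 -0.006  0.001] j6 -0.75
```

View pics/s6c.png

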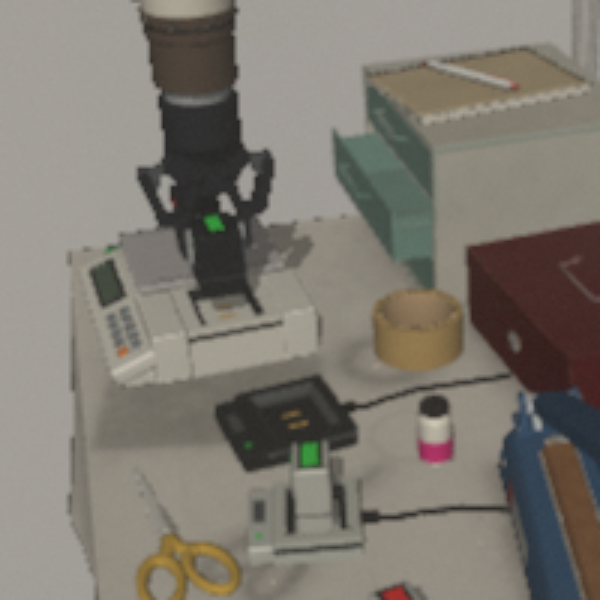

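```bash
python3 -m creep '[[[0,0,-5],[0,0,0],-1],[[0,0,-10],[0,0,0],-1],[[0,0,-15],[0,0,0],-1],[[0,0,-15],[0,0,0],-1],[[0,0,-15],[0,0,0],-1]]'; python3 - <<'E'
from h import *
st();go(458,257.4,4,72)
E
```

```text
clock: 8.22
position: [456.5, 256.4, 93.0]
ee_rot: [0.025, -0.706, 0.707, -0.024]
contact_force: [0.0, -0.9, -3.4]
gripper_width: 45.6
t 8.22 p [456.5 256.4  93. ] w 45.6 F [ 0.  -0.9 -3.4] jawyaw -176.0 tooly [-0.001 -0.001 -1.   ] j [ 0.82  0.36 -0.42  0.   -0.79 -0.75]
0 shift [  1.5   1.  -21. ] rv [-1.000e-03 -1.000e-03 -3.141e+00] j6 -0.75
180 shift [  1.5   1.  -21. ] rv [ 0.001 -0.001  0.   ] j6 -0.75
```

```bash
python3 -m creep '[[[1,1,-5],[0,0,0],-1],[[1,1,-9],[0,0,0],-1],[[1,1,-13],[0,0,0],-1],[[1,1,-17],[0,0,0],-1],[[1,1,-20],[0,0,0],-1],[[1,1,-22],[0,0,0],-1],[[1,1,-22],[0,0,0],-1],[[1,1,-22],[0,0,0],-1]]'; python3 - <<'E'
from h import *
st()
E
```

```text
clock: 8.88
position: [457.5, 258.0, 71.3]
ee_rot: [-0.025, 0.707, -0.707, 0.025]
contact_force: [-0.3, -0.8, -2.5]
gripper_width: 45.1
t 8.88 p [457.5 258.   71.3] w 45.1 F [-0.3 -0.8 -2.5] jawyaw -176.0 tooly [ 0.  0. -1.] j [ 0.82  0.4  -0.44  0.   -0.73 -0.75]
```

```bash
python3 -m creep '[[[0,0,-1],[0,0,0],-1],[[0,0,-2],[0,0,0],-1],[[0,0,-3],[0,0,0],-1],[[0,0,-3],[0,0,0],-1]]'; python3 - <<'E'
from h import *
st()
E
```

```text
clock: 9.22
position: [457.7, 258.1, 70.7]
ee_rot: [-0.025, 0.707, -0.707, 0.025]
contact_force: [-5.6, -2.2, 12.1]
gripper_width: 45.2
t 9.22 p [457.7 258.1  70.7] w 45.2 F [-5.6 -2.2 12.1] jawyaw -175.9 tooly [ 0.001  0.    -1.   ] j [ 0.82  0.4  -0.44  0.   -0.73 -0.75]
```

Floor contact came at the expected height (+31 mm from the pick). I'll release and retreat.

```bash
python3 -m creep '[[[0,0,1],[0,0,0],-1],[[0,0,1],[0,0,0],1],[[0,0,1],[0,0,0],1],[[0,0,1],[0,0,0],1],[[0,0,1],[0,0,0],1],[[0,0,1],[0,0,0],1],[[0,0,30],[0,0,0],1],[[0,0,65],[0,0,0],1],[[0,0,100],[0,0,0],1],[[0,0,100],[0,0,0],1],[[0,0,100],[0,0,0],1]]'; python3 - <<'E'
from h import *
st();snap('side','s7');snap('top','t7')
print(rect('top','t7',(178,243,210,272),111),rect('side','s7',(158,138,215,202),111))
p=cv2.imread('pics/t7.png');cv2.imwrite('pics/t7c.png',cv2.resize(p[225:285,110:280],None,fx=4,fy=4,interpolation=cv2.INTER_CUBIC))
p=cv2.imread('pics/s7.png');cv2.imwrite('pics/s7c.png',cv2.resize(p[80:280,120:320],None,fx=3,fy=3))
E
```

```text
clock: 10.13
position: [458.4, 258.9, 170.6]
ee_rot: [-0.023, 0.708, -0.705, 0.026]
contact_force: [-0.3, -0.3, -1.4]
gripper_width: 85.5
t 10.13 p [458.4 258.9 170.6] w 85.5 F [-0.3 -0.3 -1.4] jawyaw -176.0 tooly [ 0.004  0.004 -1.   ] j [ 0.82  0.27 -0.33  0.   -0.97 -0.75]
(209, array([455.7, 243.7, 111.7]), array([454.5, 243.3, 111.9]), [array([457.3, 246.3]), array([42.4, 48.8]), np.float64(1.4)]) (215, array([456.1, 277.9, 109.2]), array([456.4, 260.9, 108.8]), [array([454.9, 309.2]), array([ 46.1, 184. ]), np.float64(5.1)])
```

View pics/t7c.png

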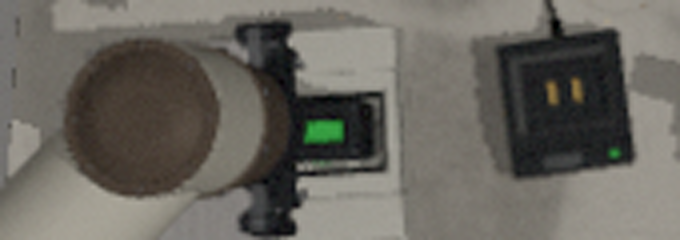

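View pics/s7c.png

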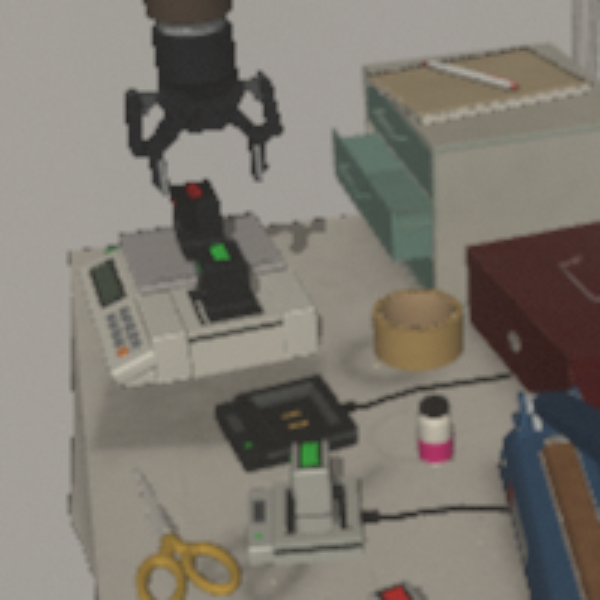

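```bash
python3 - <<'E'
from h import *
p=cv2.imread('pics/t7.png');cv2.imwrite('pics/t7d.png',cv2.resize(p[225:275,225:275],None,fx=12,fy=12,interpolation=cv2.INTER_CUBIC))
print(world('top',250.75,247.5,z=12))
go(448,378,4,85)
E
```

```text
[493.59094741  77.08162504  12.        ]
0 shift [ -8.9 120.5 -82.6] rv [-2.000e-03 -1.000e-03 -3.141e+00] j6 -0.75
180 shift [ -8.9 120.5 -82.6] rv [ 0.001 -0.001  0.   ] j6 -0.75
```

View pics/t7d.png

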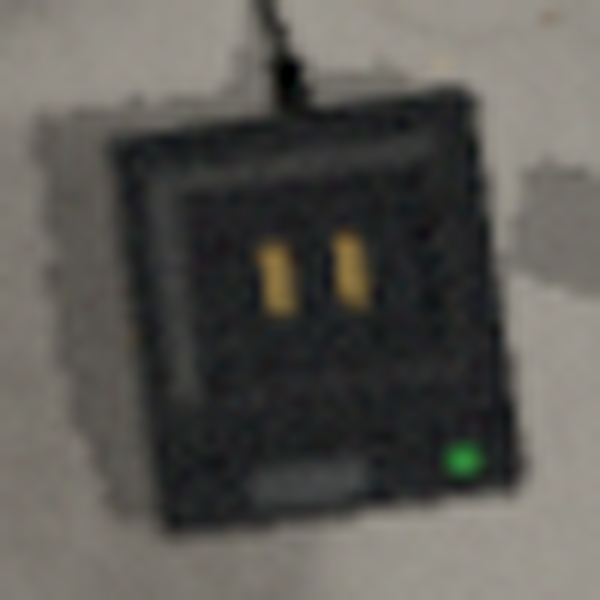

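```bash
python3 -m creep '[[[-3,40,0],[0,0,0],1],[[-6,80,0],[0,0,0],1],[[-9,110,0],[0,0,0],1],[[-10,120,0],[0,0,0],1],[[-10,120,-10],[0,0,0],1],[[-10,120,-35],[0,0,0],1],[[-10,120,-60],[0,0,0],1],[[-10,120,-78],[0,0,0],1],[[-10,120,-84],[0,0,0],1],[[-10,120,-84],[0,0,0],1]]'; python3 -m creep '[[[0,0,0],[0,0,0],-1],[[0,0,0],[0,0,0],-1],[[0,0,0],[0,0,0],-1],[[0,0,0],[0,0,0],-1],[[0,0,0],[0,0,0],-1],[[0,0,0],[0,0,0],-1],[[0,0,0],[0,0,0],-1]]'; python3 - <<'E'
from h import *
st();go(497,78.8,9.3,37)
E
```

```text
clock: 11.07
position: [446.4, 375.2, 81.3]
ee_rot: [0.026, -0.705, 0.709, -0.023]
contact_force: [0.4, 0.1, 0.3]
gripper_width: 85.6
clock: 11.65
position: [448.0, 378.5, 85.8]
ee_rot: [-0.024, 0.707, -0.706, 0.025]
contact_force: [-0.9, -0.9, 5.5]
gripper_width: 45.1
t 11.65 p [448.  378.5  85.8] w 45.1 F [-0.9 -0.9  5.5] jawyaw -176.0 tooly [ 0.002  0.002 -1.   ] j [ 0.98  0.46 -0.28  0.   -0.83 -0.91]
0 shift [  49.  -299.7  -48.8] rv [ 2.00e-03  3.00e-03 -3.05e+00] j6 -0.91
180 shift [  49.  -299.7  -48.8] rv [-0.002  0.002  0.092] j6 -0.91
```

```bash
python3 -m creep '[[[0,0,15],[0,0,0],-1],[[0,0,45],[0,0,0],-1],[[0,0,80],[0,0,0],-1],[[0,0,90],[0,0,0],-1],[[5,-30,90],[0,0,0.01],-1],[[11,-70,90],[0,0,0.03],-1],[[18,-110,90],[0,0,0.05],-1],[[25,-150,90],[0,0,0.07],-1],[[32,-190,90],[0,0,0.09],-1],[[39,-230,90],[0,0,0.092],-1],[[45,-265,90],[0,0,0.092],-1],[[48,-290,85],[0,0,0.092],-1]]'; python3 - <<'E'
from h import *
st();go(497,78.8,9.3,37)
E
```

```text
clock: 12.65
position: [495.3, 85.2, 169.2]
ee_rot: [-0.056, 0.705, -0.705, 0.057]
contact_force: [-0.4, 0.1, -2.3]
gripper_width: 45.1
t 12.65 p [495.3  85.2 169.2] w 45.1 F [-0.4  0.1 -2.3] jawyaw -170.8 tooly [ 0.  0. -1.] j [ 0.49  0.24 -0.38 -0.   -0.96 -0.33]
0 shift [   1.7   -6.4 -132.2] rv [ 0.000e+00  1.000e-03 -3.139e+00] j6 -0.33
180 shift [   1.7   -6.4 -132.2] rv [-0.     0.     0.002] j6 -0.33
```

```bash
python3 -m creep '[[[1,-7,-25],[0,0,0],-1],[[1,-7,-55],[0,0,0],-1],[[1,-7,-85],[0,0,0],-1],[[1,-7,-105],[0,0,0],-1],[[1,-7,-110],[0,0,0],-1],[[1,-7,-110],[0,0,0],-1],[[1,-7,-110],[0,0,0],-1]]'; python3 - <<'E'
from h import *
st();go(497,78.8,9.3,37)
E
```

```text
clock: 13.23
position: [496.9, 81.1, 59.7]
ee_rot: [0.057, -0.705, 0.705, -0.058]
contact_force: [-0.0, 0.7, -2.2]
gripper_width: 45.3
t 13.23 p [496.9  81.1  59.7] w 45.3 F [-0.   0.7 -2.2] jawyaw -170.7 tooly [ 0.001  0.    -1.   ] j [ 0.48  0.38 -0.5   0.   -0.68 -0.32]
0 shift [  0.1  -2.3 -22.7] rv [-1.000e-03 -0.000e+00  3.141e+00] j6 -0.32
180 shift [  0.1  -2.3 -22.7] rv [-0.     0.001 -0.   ] j6 -0.32
```

```bash
python3 -m creep '[[[0,-2,-4],[0,0,0],-1],[[0,-2,-9],[0,0,0],-1],[[0,-2,-13],[0,0,0],-1],[[0,-2,-17],[0,0,0],-1],[[0,-2,-20],[0,0,0],-1],[[0,-2,-22],[0,0,0],-1],[[0,-2,-23],[0,0,0],-1],[[0,-2,-24],[0,0,0],-1],[[0,-2,-24],[0,0,0],-1]]'; python3 - <<'E'
from h import *
st()
E
```

```text
clock: 13.98
position: [496.4, 78.8, 37.7]
ee_rot: [0.058, -0.705, 0.705, -0.058]
contact_force: [-5.9, -0.6, 17.3]
gripper_width: 45.4
t 13.98 p [496.4  78.8  37.7] w 45.4 F [-5.9 -0.6 17.3] jawyaw -170.7 tooly [ 0.    -0.001 -1.   ] j [ 0.48  0.42 -0.53  0.   -0.63 -0.32]
```

Contact came at 37.7, against 37.8 expected, so it's home. I'll release it.

```bash
python3 -m creep '[[[0,0,1],[0,0,0],-1],[[0,0,1],[0,0,0],1],[[0,0,1],[0,0,0],1],[[0,0,1],[0,0,0],1],[[0,0,1],[0,0,0],1],[[0,0,1],[0,0,0],1],[[0,0,30],[0,0,0],1],[[0,0,65],[0,0,0],1],[[0,0,100],[0,0,0],1],[[0,0,120],[0,0,0],1],[[0,0,120],[0,0,0],1]]'; python3 - <<'E'
from h import *
st();snap('side','s8');snap('top','t8')
print(rect('top','t8',(232,230,270,270),80))
print('j');go(505,-323.5,11.6,170)
p=cv2.imread('pics/t8.png');cv2.imwrite('pics/t8c.png',cv2.resize(p[200:300,110:310],None,fx=4,fy=4,interpolation=cv2.INTER_CUBIC))
p=cv2.imread('pics/s8.png');cv2.imwrite('pics/s8c.png',cv2.resize(p[80:280,120:320],None,fx=3,fy=3))
E
```

```text
clock: 14.9
position: [499.5, 80.0, 160.3]
ee_rot: [-0.054, 0.706, -0.704, 0.061]
contact_force: [0.1, 0.1, 0.3]
gripper_width: 85.0
t 14.90 p [499.5  80.  160.3] w 85.0 F [0.1 0.1 0.3] jawyaw -170.7 tooly [ 0.01   0.004 -1.   ] j [ 0.48  0.25 -0.39  0.   -0.92 -0.32]
(60, array([490.4,  54.9,  79.8]), array([486.8,  55.3,  79.9]), [array([495.9,  56.9]), array([43.5, 21.6]), np.float64(1.1)])
j
0 shift [   8.4 -402.6   14.1] rv [ 2.000e-03  2.000e-03 -3.101e+00] j6 -0.32
180 shift [   8.4 -402.6   14.1] rv [-0.001  0.001  0.041] j6 -0.32
```

View pics/t8c.png

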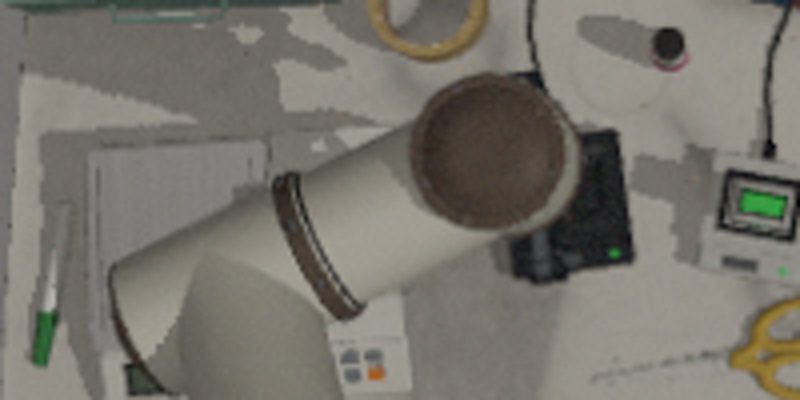

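View pics/s8c.png

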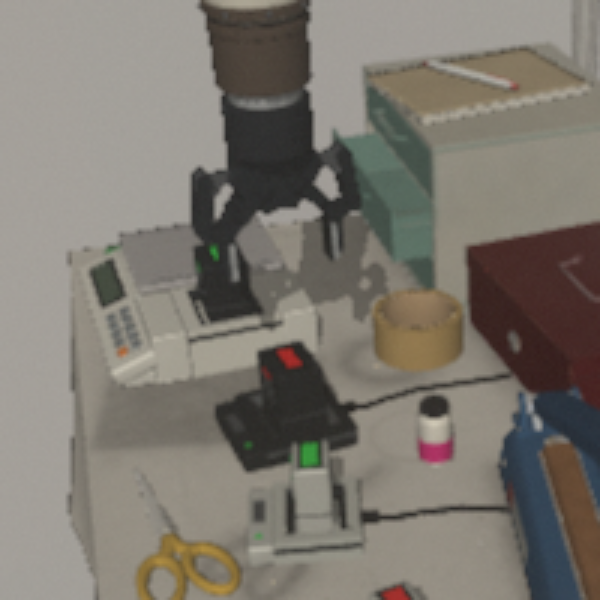

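```bash
python3 -m creep '[[[0,-40,0],[0,0,0.01],1],[[1,-80,0],[0,0,0.02],1],[[2,-120,0],[0,0,0.03],1],[[3,-160,0],[0,0,0.04],1],[[3,-200,0],[0,0,0.041],1],[[4,-240,0],[0,0,0.041],1],[[5,-280,0],[0,0,0.041],1],[[6,-320,0],[0,0,0.041],1],[[6,-355,0],[0,0,0.041],1],[[6,-385,0],[0,0,0.041],1],[[6,-404,0],[0,0,0.041],1],[[6,-404,0],[0,0,0.041],1]]';  python3 -m creep '[[[0,0,0],[0,0,0],1],[[0,0,0],[0,0,0],1]]';python3 - <<'E'
from h import *
st();go(505.5,-324.5,11.6,72)
snap('side','s9');snap('top','t9')
print(rect('top','t9',(178,243,210,272),111));print(rect('top','t9',(232,230,270,270),80));print(rect('top','t9',(283,235,318,270),80))
p=cv2.imread('pics/s9.png');cv2.imwrite('pics/s9c.png',cv2.resize(p[120:360,140:340],None,fx=2.4,fy=2.4))
E
```

```text
clock: 16.0
position: [501.1, -328.1, 152.5]
ee_rot: [-0.071, 0.704, -0.703, 0.069]
contact_force: [0.7, 0.3, -0.6]
gripper_width: 85.5
clock: 16.17
position: [501.7, -324.4, 153.7]
ee_rot: [-0.073, 0.704, -0.703, 0.071]
contact_force: [0.1, -0.0, -0.5]
gripper_width: 85.4
t 16.17 p [ 501.7 -324.4  153.7] w 85.4 F [ 0.1 -0.  -0.5] jawyaw -168.4 tooly [-0.003  0.001 -1.   ] j [-0.3   0.4  -0.17 -0.   -1.    0.51]
0 shift [  3.8  -0.1 -81.7] rv [ 4.000e-03 -2.000e-03  3.141e+00] j6 0.51
180 shift [  3.8  -0.1 -81.7] rv [-0.001 -0.003 -0.   ] j6 0.51
(292, array([455.9, 252.7, 111.8]), array([456.4, 252.5, 111.9]), [array([455.7, 253.7]), array([43.1, 63.2]), np.float64(4.5)])
(291, array([493.3,  78.9,  80.4]), array([492.6,  79.6,  80.4]), [array([493.1,  79.1]), array([46.4, 62.2]), np.float64(9.7)])
(149, array([483.3, -80.4,  80.1]), array([483. , -81.1,  80.1]), [array([483.3, -80.6]), array([45.5, 31.7]), np.float64(79.8)])
```

View pics/s9c.png

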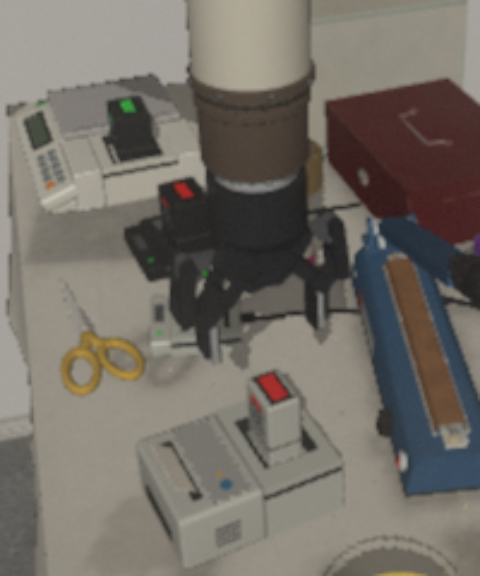

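View pics/t9.png

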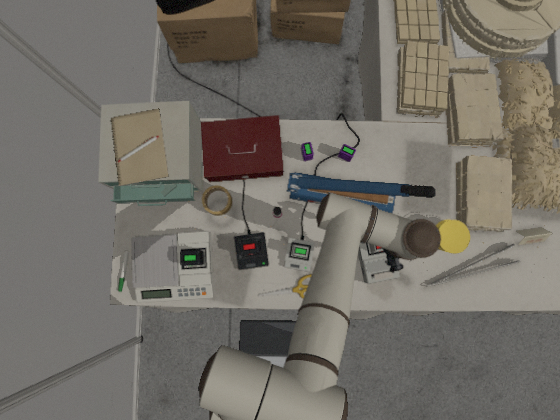

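```bash
python3 -m creep '[[[3,0,-25],[0,0,0],1],[[3,0,-50],[0,0,0],1],[[3,0,-70],[0,0,0],1],[[3,0,-82],[0,0,0],1],[[3,0,-82],[0,0,0],-1],[[3,0,-82],[0,0,0],-1],[[3,0,-82],[0,0,0],-1],[[3,0,-82],[0,0,0],-1],[[3,0,-82],[0,0,0],-1],[[3,0,-82],[0,0,0],-1],[[3,0,-82],[0,0,0],-1],[[3,0,-82],[0,0,0],-1]]'; python3 - <<'E'
from h import *
st();z=np.load('/tmp/t9.npz')
p=cv2.imread('pics/t9.png');cv2.imwrite('pics/t9c.png',cv2.resize(p[215:300,280:400],None,fx=5,fy=5))
E
```

```text
clock: 17.27
position: [506.5, -325.3, 74.9]
ee_rot: [0.071, -0.703, 0.704, -0.073]
contact_force: [0.7, 1.4, 7.1]
gripper_width: 31.2
t 17.27 p [ 506.5 -325.3   74.9] w 31.2 F [0.7 1.4 7.1] jawyaw -168.3 tooly [ 0.003 -0.001 -1.   ] j [-0.3   0.5  -0.25  0.   -0.83  0.51]
```

View pics/t9c.png

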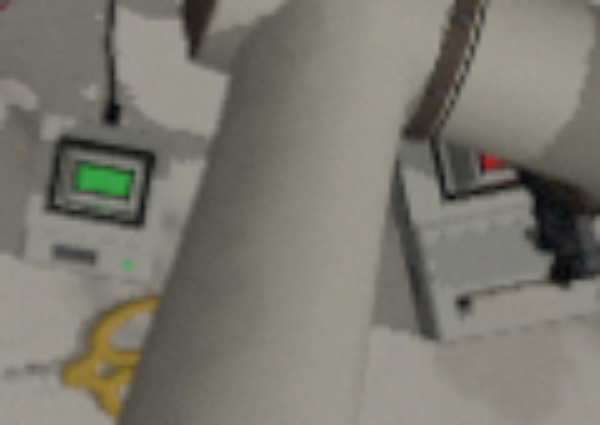

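```bash
python3 -m creep '[[[0,0,10],[0,0,0],-1],[[0,0,30],[0,0,0],-1],[[0,5,50],[0,0,0],-1],[[-4,35,50],[0,0,0],-1],[[-8,75,50],[0,0,0],-1],[[-12,105,40],[0,0,0],-1],[[-14,125,15],[0,0,0],-1],[[-14,125,-15],[0,0,0],-1],[[-14,125,-32],[0,0,0],-1],[[-14,125,-40],[0,0,0],-1],[[-14,125,-40],[0,0,0],-1],[[-14,125,-40],[0,0,0],-1]]'; python3 - <<'E'
from h import *
st()
E
```

```text
clock: 18.27
position: [491.8, -200.5, 33.7]
ee_rot: [0.072, -0.703, 0.704, -0.072]
contact_force: [0.1, -1.0, 0.1]
gripper_width: 31.3
t 18.27 p [ 491.8 -200.5   33.7] w 31.3 F [ 0.1 -1.   0.1] jawyaw -168.4 tooly [ 0. -0. -1.] j [-0.08  0.46 -0.46  0.   -0.65  0.28]
```

```bash
python3 -m creep '[[[0,0,-2],[0,0,0],-1],[[0,0,-4],[0,0,0],-1],[[0,0,-6],[0,0,0],-1],[[0,0,-7],[0,0,0],-1],[[0,0,-8],[0,0,0],-1],[[0,0,-8],[0,0,0],-1]]'; python3 - <<'E'
from h import *
st()
E
```

```text
clock: 18.77
position: [491.7, -200.3, 26.9]
ee_rot: [0.072, -0.703, 0.704, -0.072]
contact_force: [-2.3, 2.6, 8.0]
gripper_width: 31.4
t 18.77 p [ 491.7 -200.3   26.9] w 31.4 F [-2.3  2.6  8. ] jawyaw -168.3 tooly [ 0.001 -0.001 -1.   ] j [-0.08  0.47 -0.47  0.   -0.63  0.28]
```

```bash
python3 -m creep '[[[0,0,1],[0,0,0],1],[[0,0,1],[0,0,0],1],[[0,0,1],[0,0,0],1],[[0,0,1],[0,0,0],1],[[0,0,1],[0,0,0],1],[[0,0,30],[0,0,0],1],[[0,0,65],[0,0,0],1],[[0,0,100],[0,0,0],1],[[0,30,100],[0,0,-0.1],1],[[-3,65,100],[0,0,-0.2],1],[[-5,100,100],[0,0,-0.3],1],[[-6,120,100],[0,0,-0.365],1]]'; python3 -m creep '[[[0,0,0],[0,0,0],1],[[0,0,0],[0,0,0],1],[[0,0,0],[0,0,0],1]]'; python3 - <<'E'
from h import *
st();go(486.5,-79.5,-9.2,38)
snap('side','s10');snap('top','t10')
p=cv2.imread('pics/s10.png');cv2.imwrite('pics/s10c.png',cv2.resize(p[120:360,140:340],None,fx=2.4,fy=2.4))
p=cv2.imread('pics/t10.png');cv2.imwrite('pics/t10c.png',cv2.resize(p[215:300,280:420],None,fx=5,fy=5,interpolation=cv2.INTER_CUBIC))
print(rect('top','t10',(325,225,355,270),68))
E
```

```text
clock: 19.77
position: [485.0, -78.0, 125.6]
ee_rot: [0.059, 0.705, -0.705, -0.058]
contact_force: [-0.2, -0.0, -0.5]
gripper_width: 85.8
clock: 20.02
position: [485.5, -80.3, 125.2]
ee_rot: [-0.057, -0.705, 0.705, 0.057]
contact_force: [0.0, -1.0, -0.0]
gripper_width: 85.4
t 20.02 p [485.5 -80.3 125.2] w 85.4 F [ 0. -1. -0.] jawyaw 170.8 tooly [-0. -0. -1.] j [ 0.17  0.27 -0.46  0.   -0.84 -0.33]
0 shift [  1.    0.8 -87.2] rv [-0.    -0.    -3.141] j6 -0.33
180 shift [  1.    0.8 -87.2] rv [ 0.    -0.     0.001] j6 -0.33
(144, array([ 488.4, -199.4,   68.8]), array([ 488.5, -199.3,   69.2]), [array([ 488.3, -199.5]), array([31.9, 45.3]), np.float64(12.0)])
```

View pics/s10c.png

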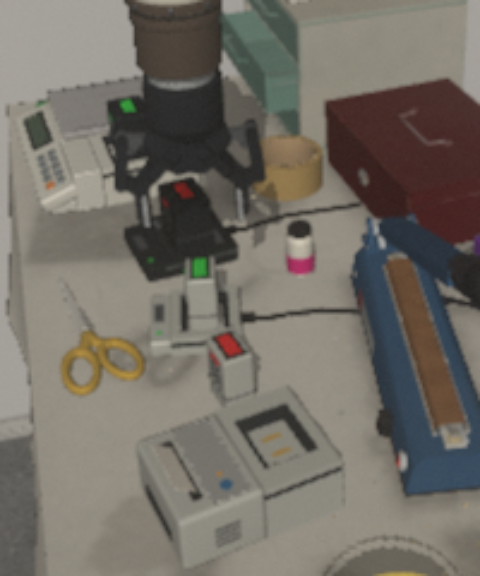

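View pics/t10c.png

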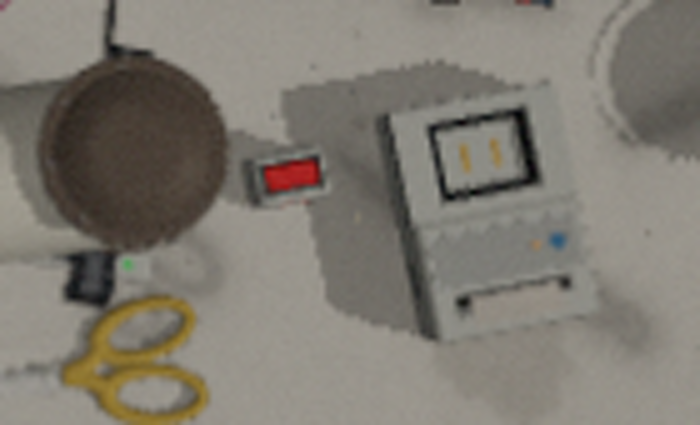

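```bash
python3 - <<'E'
from h import *
f=lambda a,b,z:world('top',280+a/5-.4,215+b/5-.4,z=z).round(1)
print(f(479.5,155,48),np.mean([f(*q,60) for q in((432,125),(525,108),(540,185),(445,200))],0))
E
python3 -m creep '[[[1,1,-25],[0,0,0],1],[[1,1,-50],[0,0,0],1],[[1,1,-75],[0,0,0],1],[[1,1,-88],[0,0,0],1],[[1,1,-88],[0,0,0],-1],[[1,1,-88],[0,0,0],-1],[[1,1,-88],[0,0,0],-1],[[1,1,-88],[0,0,0],-1],[[1,1,-88],[0,0,0],-1],[[1,1,-88],[0,0,0],-1],[[1,1,-88],[0,0,0],-1],[[1,1,-88],[0,0,0],-1]]'; python3 - <<'E'
from h import *
st()
E
```

```text
[ 505.2 -323.7   48. ] [ 505.075 -324.95    60.   ]
clock: 21.12
position: [487.5, -79.1, 38.6]
ee_rot: [0.058, 0.705, -0.705, -0.056]
contact_force: [0.5, -0.2, 6.9]
gripper_width: 31.4
t 21.12 p [487.5 -79.1  38.6] w 31.4 F [ 0.5 -0.2  6.9] jawyaw 170.7 tooly [ 0.003 -0.    -1.   ] j [ 0.17  0.4  -0.55  0.   -0.62 -0.33]
```

```bash
python3 -m creep '[[[0,0,10],[0,0,0],-1],[[0,0,35],[0,0,0],-1],[[0,0,70],[0,0,0],-1],[[0,0,90],[0,0,0],-1],[[2,-30,90],[0,0,0.05],-1],[[5,-70,90],[0,0,0.12],-1],[[8,-110,90],[0,0,0.2],-1],[[11,-150,90],[0,0,0.28],-1],[[14,-190,90],[0,0,0.35],-1],[[18,-225,90],[0,0,0.365],-1],[[20,-244,80],[0,0,0.365],-1],[[20,-244,65],[0,0,0.365],-1]]'; python3 -m creep '[[[0,0,0],[0,0,0],-1],[[0,0,0],[0,0,0],-1],[[0,0,0],[0,0,0],-1]]'; python3 - <<'E'
from h import *
st();go(508,-323,11.6,74)
snap('side','s11')
p=cv2.imread('pics/s11.png');cv2.imwrite('pics/s11c.png',cv2.resize(p[120:360,140:340],None,fx=2.4,fy=2.4))
E
```

```text
clock: 22.12
position: [507.4, -327.3, 102.9]
ee_rot: [0.069, -0.703, 0.704, -0.071]
contact_force: [0.5, -0.3, -1.5]
gripper_width: 31.3
clock: 22.37
position: [506.5, -322.6, 102.7]
ee_rot: [0.072, -0.703, 0.703, -0.072]
contact_force: [-0.3, -0.4, -1.1]
gripper_width: 31.8
t 22.37 p [ 506.5 -322.6  102.7] w 31.8 F [-0.3 -0.4 -1.1] jawyaw -168.3 tooly [-0. -0. -1.] j [-0.3   0.46 -0.22  0.   -0.89  0.5 ]
0 shift [  1.5  -0.4 -28.7] rv [0.   0.   3.14] j6 0.50
180 shift [  1.5  -0.4 -28.7] rv [ 0.    -0.    -0.002] j6 0.50
```

View pics/s11c.png

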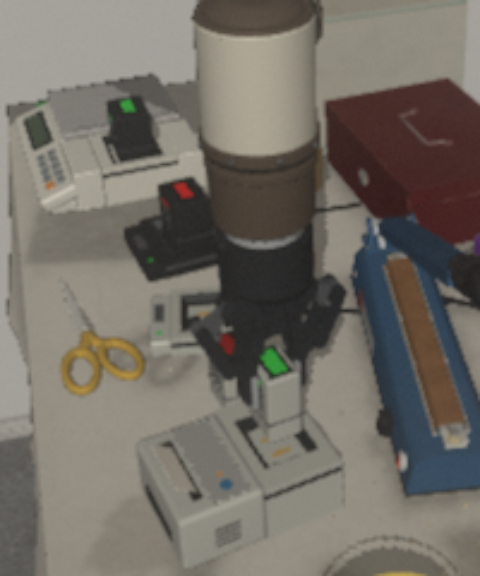

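```bash
python3 -m creep '[[[1,0,-6],[0,0,0],-1],[[1,0,-12],[0,0,0],-1],[[1,0,-17],[0,0,0],-1],[[1,0,-21],[0,0,0],-1],[[1,0,-24],[0,0,0],-1],[[1,0,-26],[0,0,0],-1],[[1,0,-28],[0,0,0],-1],[[1,0,-29],[0,0,0],-1],[[1,0,-29],[0,0,0],-1]]'; python3 - <<'E'
from h import *
st()
E
```

```text
clock: 23.17
position: [507.4, -323.1, 74.7]
ee_rot: [0.072, -0.703, 0.704, -0.072]
contact_force: [-1.6, 2.2, 5.3]
gripper_width: 31.5
t 23.17 p [ 507.4 -323.1   74.7] w 31.5 F [-1.6  2.2  5.3] jawyaw -168.3 tooly [-0. -0. -1.] j [-0.3   0.5  -0.25  0.   -0.83  0.5 ]
```

```bash
python3 -m creep '[[[0,0,0],[0,0,0],1],[[0,0,0],[0,0,0],1],[[0,0,0],[0,0,0],1],[[0,0,0],[0,0,0],1],[[0,0,0],[0,0,0],1],[[0,0,25],[0,0,0],1],[[0,0,60],[0,0,0],1],[[-3,30,60],[0,0,0],1],[[-8,70,60],[0,0,0],1],[[-13,105,55],[0,0,0],1],[[-16,123,45],[0,0,0],1],[[-16,123,45],[0,0,0],1]]'; python3 -m creep '[[[0,0,0],[0,0,0],1],[[0,0,0],[0,0,0],1],[[0,0,0],[0,0,0],1]]'; python3 - <<'E'
from h import *
st();go(491.7,-200.3,11.7,27)
snap('side','s12');snap('top','t12')
print(rect('top','t12',(362,230,392,260),116))
p=cv2.imread('pics/s12.png');cv2.imwrite('pics/s12c.png',cv2.resize(p[120:360,140:340],None,fx=2.4,fy=2.4))
p=cv2.imread('pics/t12.png');cv2.imwrite('pics/t12c.png',cv2.resize(p[215:300,270:410],None,fx=5,fy=5,interpolation=cv2.INTER_CUBIC))
E
```

```text
clock: 24.17
position: [489.6, -197.0, 117.1]
ee_rot: [-0.074, 0.704, -0.703, 0.072]
contact_force: [-0.6, -0.2, -0.4]
gripper_width: 85.0
clock: 24.42
position: [492.1, -201.0, 118.6]
ee_rot: [0.071, -0.703, 0.704, -0.072]
contact_force: [-0.2, 0.3, -0.1]
gripper_width: 85.4
t 24.42 p [ 492.1 -201.   118.6] w 85.4 F [-0.2  0.3 -0.1] jawyaw -168.4 tooly [ 0.001 -0.    -1.   ] j [-0.08  0.34 -0.38  0.   -0.85  0.28]
0 shift [ -0.4   0.7 -91.6] rv [ 1.000e-03 -1.000e-03 -3.139e+00] j6 0.28
180 shift [ -0.4   0.7 -91.6] rv [0.    0.001 0.002] j6 0.28
(96, array([ 505.3, -334.4,  116.7]), array([ 504.3, -334.6,  117. ]), [array([ 505.9, -333.5]), array([32.9, 30.7]), np.float64(5.8)])
```

View pics/s12c.png

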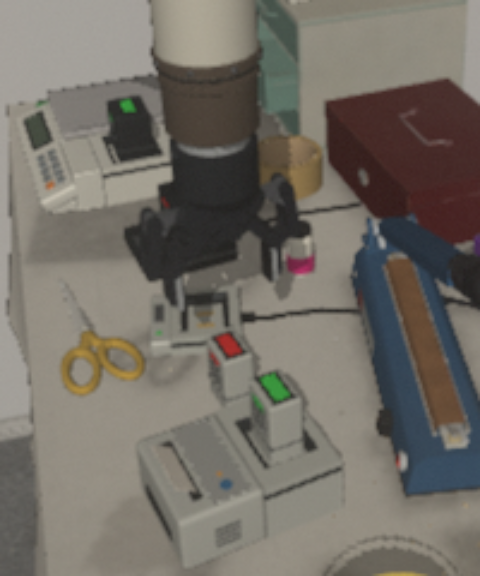

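View pics/t12c.png

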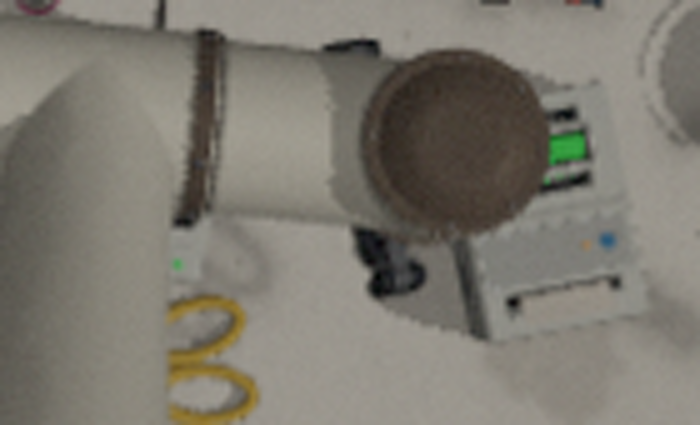

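```bash
python3 -m creep '[[[0,1,-30],[0,0,0],1],[[0,1,-60],[0,0,0],1],[[0,1,-82],[0,0,0],1],[[0,1,-92],[0,0,0],1],[[0,1,-92],[0,0,0],-1],[[0,1,-92],[0,0,0],-1],[[0,1,-92],[0,0,0],-1],[[0,1,-92],[0,0,0],-1],[[0,1,-92],[0,0,0],-1],[[0,1,-92],[0,0,0],-1],[[0,1,-92],[0,0,0],-1],[[0,1,-92],[0,0,0],-1]]'; python3 - <<'E'
from h import *
st();go(488,-81.5,-9.2,38)
E
```

```text
clock: 25.52
position: [492.7, -199.3, 27.9]
ee_rot: [0.071, -0.703, 0.704, -0.073]
contact_force: [0.5, -0.7, 6.3]
gripper_width: 31.5
t 25.52 p [ 492.7 -199.3   27.9] w 31.5 F [ 0.5 -0.7  6.3] jawyaw -168.3 tooly [ 0.003 -0.001 -1.   ] j [-0.08  0.47 -0.47  0.   -0.63  0.28]
0 shift [ -4.7 117.8  10.1] rv [-4.000e-03  2.000e-03  2.777e+00] j6 0.28
180 shift [ -4.7 117.8  10.1] rv [ 0.001  0.003 -0.364] j6 0.28
```

```bash
python3 -m creep '[[[0,0,12],[0,0,0],-1],[[0,0,35],[0,0,0],-1],[[0,0,50],[0,0,0],-1],[[-1,25,50],[0,0,-0.1],-1],[[-3,60,50],[0,0,-0.2],-1],[[-4,95,50],[0,0,-0.3],-1],[[-5,118,48],[0,0,-0.364],-1],[[-5,118,40],[0,0,-0.364],-1],[[-5,118,33],[0,0,-0.364],-1],[[-5,118,33],[0,0,-0.364],-1],[[-5,118,33],[0,0,-0.364],-1],[[-5,118,33],[0,0,-0.364],-1]]'; python3 - <<'E'
from h import *
st();go(488,-81,-9.2,38)
snap('side','s13')
p=cv2.imread('pics/s13.png');cv2.imwrite('pics/s13c.png',cv2.resize(p[180:280,180:280],None,fx=6,fy=6))
E
```

```text
clock: 26.52
position: [486.4, -81.9, 59.1]
ee_rot: [-0.057, -0.705, 0.705, 0.057]
contact_force: [0.8, -0.5, -1.6]
gripper_width: 31.5
t 26.52 p [486.4 -81.9  59.1] w 31.5 F [ 0.8 -0.5 -1.6] jawyaw 170.7 tooly [-0. -0. -1.] j [ 0.16  0.37 -0.53  0.   -0.67 -0.33]
0 shift [  1.6   0.9 -21.1] rv [-1.00e-03 -0.00e+00 -3.14e+00] j6 -0.33
180 shift [  1.6   0.9 -21.1] rv [ 0.    -0.     0.002] j6 -0.33
```

View pics/s13c.png

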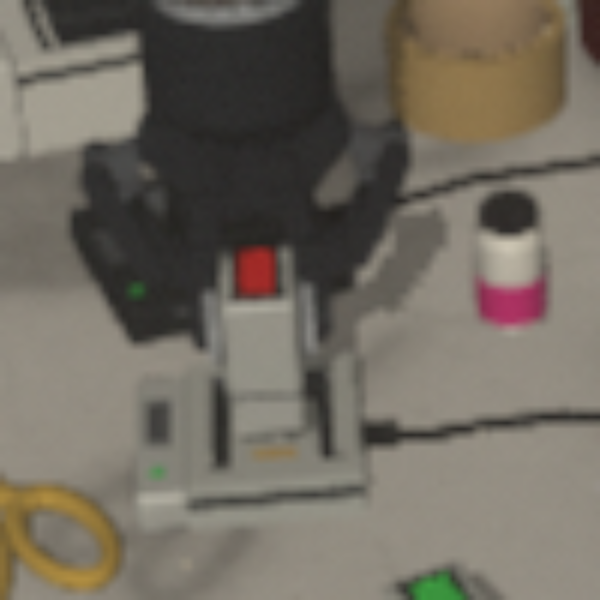

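```bash
python3 -m creep '[[[1,1,-4],[0,0,0],-1],[[1,1,-8],[0,0,0],-1],[[1,1,-12],[0,0,0],-1],[[1,1,-15],[0,0,0],-1],[[1,1,-17],[0,0,0],-1],[[1,1,-19],[0,0,0],-1],[[1,1,-20],[0,0,0],-1],[[1,1,-21],[0,0,0],-1],[[1,1,-21],[0,0,0],-1]]'; python3 - <<'E'
from h import *
st()
E
```

```text
clock: 27.32
position: [487.3, -80.1, 39.9]
ee_rot: [-0.056, -0.705, 0.705, 0.057]
contact_force: [-4.9, 0.8, 13.2]
gripper_width: 31.4
t 27.32 p [487.3 -80.1  39.9] w 31.4 F [-4.9  0.8 13.2] jawyaw 170.8 tooly [-0.    -0.001 -1.   ] j [ 0.17  0.4  -0.55  0.   -0.62 -0.33]
```

Contact came at 39.9, exactly as expected. I'll release, rise, and move clear of the camera's view. The x = 480, y = -200 area is free.

```bash
python3 -m creep '[[[0,0,1],[0,0,0],1],[[0,0,1],[0,0,0],1],[[0,0,1],[0,0,0],1],[[0,0,1],[0,0,0],1],[[0,0,1],[0,0,0],1],[[0,0,30],[0,0,0],1],[[0,0,65],[0,0,0],1],[[0,0,100],[0,0,0],1],[[-20,-40,130],[0,0,0],1],[[-40,-80,150],[0,0,0],1],[[-50,-120,160],[0,0,0],1],[[-50,-120,160],[0,0,0],1]]'; python3 -m creep '[[[0,0,0],[0,0,0],1],[[0,0,0],[0,0,0],1]]'; python3 - <<'E'
from h import *
st()
snap('side','s14');snap('top','t14')
B={'wfull':((178,243,210,272),111),'wflat':((232,230,270,270),80),'sflat':((283,235,318,270),80),'sfull':((362,230,392,260),116)}
for k,(b,z) in B.items(): print(k,rect('top','t14',b,z))
B={'sflat':((203,220,240,262),80),'sfull':((235,268,275,315),116)}
for k,(b,z) in B.items(): print(k,rect('side','s14',b,z))
E
```

```text
clock: 28.32
position: [436.8, -202.5, 200.6]
ee_rot: [-0.059, -0.705, 0.705, 0.056]
contact_force: [0.3, 1.1, 0.5]
gripper_width: 85.5
clock: 28.48
position: [437.1, -200.8, 198.5]
ee_rot: [0.058, 0.705, -0.705, -0.058]
contact_force: [0.7, -0.5, -0.6]
gripper_width: 85.6
t 28.48 p [ 437.1 -200.8  198.5] w 85.6 F [ 0.7 -0.5 -0.6] jawyaw 170.6 tooly [ 0.001  0.    -1.   ] j [-0.09  0.17 -0.38 -0.   -1.02 -0.07]
wfull (287, array([455.6, 252.8, 112. ]), array([456.3, 252.6, 112. ]), [array([455.7, 253.5]), array([42.8, 63.7]), np.float64(4.6)])
wflat (276, array([493.6,  80.4,  80.6]), array([494.7,  80.1,  80.6]), [array([493.2,  79. ]), array([46.7, 62. ]), np.float64(8.2)])
sflat (0, array([nan, nan, nan]), array([nan, nan, nan]), [array([0., 0.]), array([0., 0.]), np.float64(0.0)])
sfull (153, array([ 505. , -326. ,  116.4]), array([ 504.2, -325.7,  116.6]), [array([ 504.3, -325.9]), array([32.3, 46.5]), np.float64(10.3)])
sflat (141, array([488.6, -88.6,  78.2]), array([488.4, -90.6,  78.5]), [array([489.5, -85.7]), array([47.6, 29.9]), np.float64(79.7)])
sfull (258, array([ 508.6, -332.6,  114. ]), array([ 508.5, -333.8,  114.3]), [array([ 509.4, -329.9]), array([32.5, 47. ]), np.float64(12.0)])h.py:28: RuntimeWarning: Mean of empty slice.
  return len(Q),np.round(Q.mean(0),1),np.round(np.median(Q,0),1),[np.round(a,1) for a in r]
  ret = um.true_divide(
  return _methods._mean(a, axis=axis, dtype=dtype,
```

View pics/s14.png

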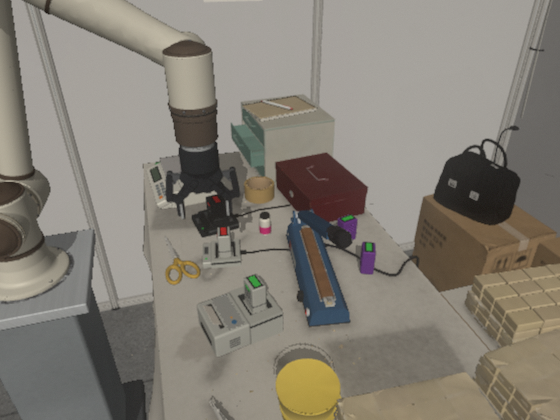

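View pics/t14.png

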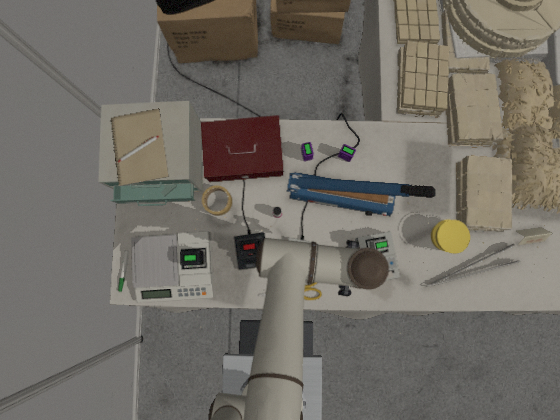

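```bash
python3 - <<'E'
from h import *
st();print(arm.job_done())
E
```

```text
t 28.58 p [ 437.3 -199.7  197.7] w 85.2 F [-0.1  0.1 -0.3] jawyaw 170.8 tooly [-0.001  0.    -1.   ] j [-0.09  0.17 -0.39 -0.   -1.02 -0.07]
the job is handed in; nothing more can be done
None
```

All four packs are changed over: the charged packs are in the scale and the printer, and the flat packs are in the charger of their size. I parked the flat scale pack on the pan and the flat printer pack on clear table while their pockets were being freed. I handed the job in at about 28.6 s, with the gripper open and clear.

**Seating:** Measured pack tops were 112 mm in the scale (111 expected), 80.6 mm in the wide charger (80) and 116.4 mm in the printer (116). The slim charger's pack read 78.2 mm against 80 expected. That reading comes from the side camera only, which read 78.0 mm for the pack seated there at the start. Each pack touched its pocket floor at about the expected height. From the top camera, the other three packs were within about 3 mm of their pocket centres. The slim charger's pack was within about 2 mm of where the charged one had stood, by the side camera.

**Ink bottle and tape:** They look unmoved in the final pictures; I did not measure them.

**Checks that fell short:**
- The arm hid the slim charger from the top camera at the end, so that pack has only the side view and the contact height behind it.
- The two cameras disagreed by about 4–5 mm in x and in y, and the top camera read about 3–4 mm below the arm's own x. I worked mainly from position differences and from where the closed jaws sat.

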